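# Set the rinsed mate kit out to dry

### The arm

A 6-joint arm with a two-finger parallel gripper is mounted at the origin on the work surface. World frame = base frame: x ahead of the robot, y to its left, z up, the work surface at z = 0. Lengths are in m, angles in degrees, forces in N, time in s.
With the tool pointing down it reaches from about 0.35 to 0.875 m from the base axis. Payload 4.2 kg.
Tool frame: the origin (TCP) lies at the very end of the fingers, on their centre line; the grasp point (between the pads) lies 19 mm behind it; z points along the fingers, y is the line along which they close (so a half turn about z gives the same grasp; the last joint's range is limited). The gripper opens to 87 mm and grips with 3 to 60 N. Pads are 19 mm wide; open, the fingers measure 117 mm over their backs; the gripper's body (75 mm by 190 mm) begins 51 mm behind the grasp point.
Start: joints at [-60.298, 22.042, 0.453, 0, -68.411, -14.817], TCP at [0.161, -0.604, 0.223] pointing down, gripper open.
Joint ranges: [-179.83, 179.83], [-69.29, 118.12], [-61.27, 80.66], [-181.25, 117.63], [-171.15, -9.14], [-177.46, 177.46]. Speed limits (degrees/s): [159.86, 159.86, 180, 180, 180, 180].

### API

Orientations are given as a 3x3 rotation matrix whose columns are the frame's x, y, z axes.
In Python, from station import r gives the robot as it stands.
- The arm moves only by the tool jog_arm, never from a script. Its argument "plan" is text: rows parted by semicolons, each of 7 numbers parted by spaces: the shift along the tool's x, y, z normalised to -1 to 1, where 1 is 0.025 m, then the turn, a rotation vector about the tool's x, y, z normalised to -1 to 1, where 1 is 8 degrees, then the closure, from -1 (fully open) to 1 (shut). A call has exactly 10 rows; each row shifts and turns the commanded pose from where the row before left it, along the tool's axes as they then stand; what a row does not reach is not made up. A row lasts 1/10 s, in which the tool goes at most 50 mm and 8.59 degrees, less where a joint would pass 70% of its speed; a pose out of reach is approached as far as the arm can. A call with a number of a shift or a turn outside -1 to 1 is refused whole. A call with a gripper value outside its range is refused whole. The fingers move at their own pace and stop on an object; the grip force is fixed at half the most. Time passes only in rows, so rows that do not move let the fingers close, or fill a call up. It gives the time, the measured TCP pose, the force, the opening and the grip force at its end, in the units of the state.
- r.sense(): the state, without advancing time (a new reading comes with each control period).
- r.capture(name): name is "scene" or "top"; returns (picture, depth): 400x640x3 uint8, red, green, blue; 400x640 float32, m along the optical axis (not along the pixel's ray), 0 where there is no reading.
- r.get_calibration(name): a dict with "mtx" (3x3 intrinsics, pixels), "distortion" ([k1, k2, p1, p2, k3] as OpenCV has them; the pictures are not rectified), "extrinsics" (4x4, takes a point from camera to world coordinates). Camera axes: x right, y up, looking along -z (the intrinsics and any distortion apply to the point x, -y, -z); pixel columns grow to the right and rows downward; lengths in m; the calibration is good to about 2 mm. A picture is of the moment at which its call begins. get_calibration takes no time and is no camera call.
- r.finish_job(): hands the job in; it is judged then, once.
The state is a dict: "time_s": time; "joints": joint angles; "joint_velocities": joint speeds; "effort": joint torques, N m; "tcp_pos": TCP position; "ee_rot": TCP orientation; "wrist_force": force on the tool from outside, world axes, zero at the start; "moment": the same for the moment, N m; "gripper_width": opening from 0.0 (shut) to 1.0 (fully open); "gripper_force": force on a finger pad.
Only numpy, scipy, OpenCV 4.12 (cv2) and the standard library are available. Lean on these libraries where they do the work, as an engineer would, in place of code of your own. Each camera call takes 0.05 s, during which the arm holds its last target. There are 200 camera calls.

### The job

Set the rinsed mate kit out to dry. First lift the loosened lid off the glass jar and lay it flat, top side up, in the middle of the saucer where that stands; then lay the jar on its side along the middle of the two-pole cradle without dropping it; and last draw the steel bombilla out of its holder and stand it upright in the narrower bore of the drying block, fully home. Leave the brush, the gourd and the other things where they are.

Things in the scene. Friction and masses are not known exactly. Their poses are not given: they have to be found in the camera images.
- stand: fixed bamboo stand, three round levels side by side like a stair; origin on the ledge under the lowest. In its frame, mm: lowest centre (0, 0), radius 115, top 30 high (jar, saucer); middle (85, 185), radius 75, top 80, with a 50 x 105 x 30 wooden holder, sockets at (85, 150) and (85, 220), 25 deep, mouths 110 high (bombilla and brush, either way round); top (185, 20), radius 65, 120 high (gourd)
- jar: upright clear glass jar, 58 mm wide body up to 85 mm, then a 50 mm wide neck; 100 mm high without the lid, about 0.25 kg; origin: centre of its underside, z towards the mouth; round, smooth
- jar_center (a point): middle of the jar on its axis, 50 mm above its underside
- lid: round steel screw-top lid, already unscrewed and resting loosely over the jar's neck; 64 mm wide, 18 mm high (14 mm skirt with 55 mm inner width, 4 mm top); origin: centre of the skirt's lower edge, 86 mm above the jar's underside; z up through its top. It lifts straight off
- saucer: round white ceramic saucer, loose on the lowest level, 112 mm wide, flaring rim 14 mm high; origin: centre of its underside; flat inside floor 70 mm wide, 6 mm above its underside
- bombilla: straight steel drinking straw, 166 mm long, standing upright; origin: centre of its lower end, z up. 12 mm thick with a small chamfer up to 60 mm (dark coil rings), then 9 mm tube; dark wooden grip sleeve 14 mm thick from 92 to 137 mm; flat 16 x 6 mm mouthpiece at the top. About 50 g
- brush: small cleaning brush, 146 mm long, upright in the other socket, 70 mm from the bombilla; leave alone; origin: centre of its lower end, z up. Wooden handle 12 mm thick with a small chamfer up to 60 mm, then 16 mm thick grip from 60 to 102 mm; white bristle head 23 mm thick from 107 to 146 mm. About 40 g
- cradle: fixed cradle: two parallel bamboo poles, 150 mm long, 16 mm thick, their axes 42 mm apart and 30 mm above the ledge, on two low cross feet; origin on the ledge under the middle; x runs along the poles. The jar's body fits between the poles; nothing stands above 38 mm
- cradle_bed (a point): where the middle of the jar comes to lie: 60.5 mm above the ledge over the middle of the cradle; x along the poles; the mouth may point either way
- block: fixed bamboo drying block 55 x 110 x 45 mm high; origin on the ledge under its middle; two round bores in its top, 40 mm deep (floor 5 mm above the ledge) with 2 mm chamfers: the narrow one, 14 mm wide, 30 mm towards -y, and a wide one, 26 mm, 30 mm towards +y; the block may face any way
- narrow_bore (a point): centre of the mouth of the narrow (14 mm) bore, in the block's top face, 45 mm above the ledge
- gourd: dark calabash gourd with steel rim, 84 mm wide, 90 mm high, on the top level; leave alone; origin: underside centre
- tin: bare metal tin, 72 mm wide, 90 mm high, on the ledge; leave alone; origin: underside centre
- mug: white mug, 80 mm wide, 85 mm high, on the ledge; leave alone; origin: underside centre
- bowl: terracotta bowl, 90 mm wide, 45 mm high, on the ledge; leave alone; origin: underside centre
- spoon: steel spoon 160 mm long lying on the ledge; leave alone
There are look-alikes about, which are no part of the job. Leave any green or turquoise look-alike of the jar alone.

How it is judged (in metres and radians):
On the way, in this order (a step that is already met when the one before it is completed fails the run):
1. the lid lies on the saucer, let go (horizontal distance between lid and saucer below 0.02 m and z of lid in the frame of saucer between 0.002 and 0.014 m and angle between lid's own z axis and vertical below 0.15 rad and contact force between lid and the fingers below 0.1 N and linear speed of lid below 0.03 m/s), for 0.1 s.
2. the jar lies on its side in the cradle, let go (x of jar_center in the frame of cradle_bed between -0.03 and 0.03 m and y of jar_center in the frame of cradle_bed between -0.007 and 0.007 m and z of jar_center in the frame of cradle_bed between -0.007 and 0.007 m and angle between the z axis of jar and the x axis of cradle, either way round below 0.15 rad and contact force between jar and the fingers below 0.1 N and linear speed of jar below 0.03 m/s), for 0.1 s.
3. the bombilla stands fully home in the narrow bore, let go (horizontal distance between bombilla and narrow_bore below 0.004 m and z of bombilla in the frame of narrow_bore below -0.034 m and angle between bombilla's own z axis and vertical below 0.1 rad and contact force between bombilla and the fingers below 0.1 N), for 0.1 s.
At the end, for the whole second after the job is handed in: Let go, at rest: lid flat, top up, within 20 mm of the saucer's centre; saucer moved under 40 mm; jar on its side on the poles, 30 mm along, 7 mm across and in height, 0.15 rad; bombilla upright (0.1 rad) in the narrow bore, lower end 34 mm deep or more, 4 mm off-centre at most (all of step 1 and all of step 2 and all of step 3 and distance of saucer from where it was at the start of the episode below 0.04 m and linear speed of bombilla below 0.03 m/s); the robot touches nothing.
It fails at once if the jar is dropped: touching nothing while well above the cradle bed (contact force between jar and anything else below 0.02 N and distance of jar_center from where it was at the start of the episode above 0.06 m and z of jar_center in the frame of cradle_bed above 0.02 m).
It fails at once if the brush, gourd, tin, mug, bowl or spoon is pushed away (over 30 mm) (distance of any of brush, gourd, tin, mug, bowl, spoon from where it was at the start of the episode above 0.03 m).
It also fails if it takes over 72 s, if anything falls off the work surface, if the arm or the gripper's body presses on something with over 40 N, if the wrist force passes 120 N, or if a joint passes its speed limit or range.

## Working session

There is one attempt and no reset: what is moved stays moved. The work goes in short steps, Python scripts to look and compute and a tool call to move; the robot and the scene stay as the last step left them, time stands still between calls to the robot, and variables do not carry over. Pictures are saved under pics/ and viewed, at most 10 in all, crops included, and the job is handed in when it is done.

Besides the shell and the picture viewer there is one more tool, called after "Call:" by a JSON object that holds its "api" and its "payload". jog_arm: Moves the arm, as the interface text tells. Scaled input: -1 to 1 covers 0.025 m each way for a shift and 8 degrees each way for a turn. Its arguments: {"type":"object","properties":{"plan":{"type":"string"}},"required":["plan"]}

```bash
mkdir -p pics; ls; cat > h.py <<'E'
import numpy as np, cv2
from station import r
def grab(n,f=None):
    p,d=r.capture(n)
    np.savez('/tmp/%s.npz'%n,p=p,d=d)
    if f: cv2.imwrite('pics/'+f,p[:,:,::-1])
    return p,d
def load(n):
    z=np.load('/tmp/%s.npz'%n); return z['p'],z['d']
def rays(n,uv):
    c=r.get_calibration(n); K=np.array(c['mtx']);E=np.array(c['extrinsics'])
    q=cv2.undistortPoints(np.array(uv,float).reshape(-1,1,2),K,np.array(c['distortion'],float)).reshape(-1,2)
    d=np.c_[q[:,0],-q[:,1],-np.ones(len(q))]
    return E[:3,3],d@E[:3,:3].T
def onplane(n,uv,z):
    o,d=rays(n,uv); return o+d*((z-o[2])/d[:,2:3])
def cloud(n,dep):
    h,w=dep.shape; u,v=np.meshgrid(np.arange(w),np.arange(h))
    o,d=rays(n,np.c_[u.ravel(),v.ravel()]); return (o+d*dep.reshape(-1,1)).reshape(h,w,3)
E
python3 - <<'E'
from h import *
for n in('scene','top'):
    p,d=grab(n,n+'0.png'); c=r.get_calibration(n); print(n,np.round(c['mtx'],1).tolist(),c['distortion'],np.round(c['extrinsics'],3).tolist(),(d==0).mean())
print(r.sense())
E
```

```text
pics
scene [[400.5, 0.0, 319.6], [0.0, 400.5, 201.3], [0.0, 0.0, 1.0]] [-0.09050523  0.          0.          0.          0.        ] [[-0.209, -0.569, 0.795, 1.335], [0.978, -0.129, 0.164, 0.195], [0.009, 0.812, 0.584, 0.692], [0.0, 0.0, 0.0, 1.0]] 0.00426171875
top [[422.5, 0.0, 322.7], [0.0, 422.5, 203.5], [0.0, 0.0, 1.0]] [-0.04055034  0.          0.          0.          0.        ] [[-0.021, 0.996, -0.091, 0.413], [-1.0, -0.022, -0.017, 0.003], [-0.019, 0.09, 0.996, 1.439], [0.0, 0.0, 0.0, 1.0]] 0.0038203125
{'time_s': 0.1, 'joints': array([-6.02999103e+01,  2.20858722e+01,  3.86894831e-01, -2.46066040e-02,
       -6.84116088e+01, -1.48175349e+01]), 'joint_velocities': array([ 0.01664132, -0.04592233,  0.18450039,  0.13618692, -0.07288354,
        0.06094123]), 'effort': array([-1.53177021e-03, -3.91688776e+01,  1.87935394e+01,  4.23185706e+00,
        1.35177450e-02, -6.83733765e-05]), 'tcp_pos': array([ 0.1604054 , -0.60350109,  0.22157105]), 'ee_rot': array([[-9.66494964e-01, -2.56684852e-01, -6.09389589e-04],
       [-2.56685552e-01,  9.66493153e-01,  1.87436749e-03],
       [ 1.07849124e-04,  1.96798824e-03, -9.99998058e-01]]), 'wrist_force': array([-0.3924291 , -0.06815982, -0.44944853]), 'moment': array([ 0.00593523, -0.00947845,  0.00175312]), 'gripper_force': 0.0, 'gripper_width': 0.9982687354802547}
```

View pics/scene0.png

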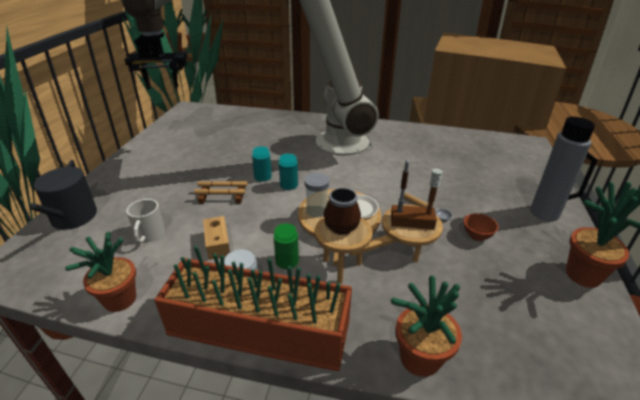

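View pics/top0.png

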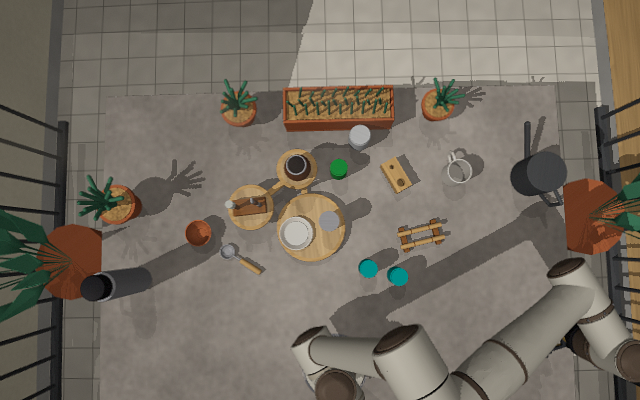

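The top view shows the lidded jar at (330,221), saucer (296,233), gourd (297,168), holder (250,206), cradle (420,235) and block (396,174). The jar candidates are:
- grey-lidded clear jar at (330,221), on the lowest level
- green (338,168)
- turquoise (368,268) and (397,276)
- grey tin at (359,137)

Only the first is clear, has a steel lid and sits on the stand. I'll confirm it in an enlarged crop.

```bash
python3 - <<'E'
from h import *
p,_=load('top'); s,_=load('scene')
a=cv2.resize(p[150:270,215:455],(800,400),interpolation=cv2.INTER_CUBIC)[:330]
b=cv2.resize(s[150:260,190:510],(784,270),interpolation=cv2.INTER_CUBIC)
im=np.zeros((600,800,3),np.uint8); im[:330]=a; im[330:,:784]=b
cv2.imwrite('pics/crop1.png',im[:,:,::-1])
C=cloud('top',load('top')[1])
for n,(u,v) in dict(jar=(330,221),sauc=(296,233),gourd=(297,168),table=(300,290),stand=(325,250),block=(396,174),middle=(255,190)).items(): print(n,np.round(C[v,u],4))
E
```

```text
jar [0.4776 0.0035 0.1338]
sauc [0.4449 0.1171 0.0377]
gourd [0.6321 0.0973 0.2104]
table [0.254  0.1096 0.0016]
stand [0.3867 0.0223 0.0282]
block [ 0.6339 -0.2199  0.0429]
middle [0.586  0.2449 0.0819]
```

View pics/crop1.png

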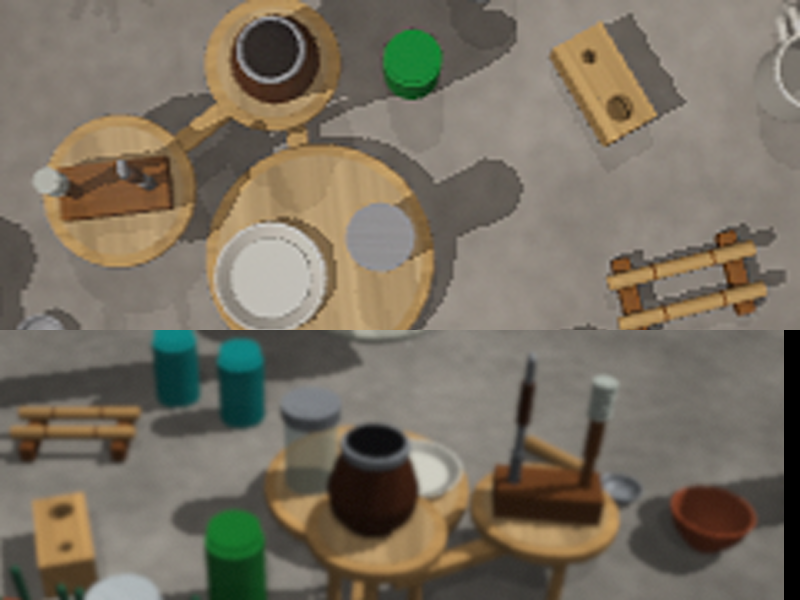

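The crop confirms the target: the clear jar with the steel lid stands on the lowest level. The slim steel bombilla is in the socket nearer the jar, and the white-headed brush is in the outer one. The narrow bore is at top px ≈(392,167) and the wide bore at ≈(401,182).

```bash
cat > m.py <<'E'
from h import *
def blob(m,near):
    n,l,s,c=cv2.connectedComponentsWithStats(m.astype(np.uint8)); 
    k=1+np.argmin(np.hypot(*(c[1:]-near).T)+1e3*(s[1:,4]<8)); return l==k,c[k],s[k]
E
python3 - <<'E'
from m import *
p,d=load('top'); C=cloud('top',d); Z=C[...,2]; 
R=lambda a:np.round(np.asarray(a),4).tolist()
m,c,s=blob((Z>0.12)&(Z<.15),(330,221)); print('lid',c,s[4],R(onplane('top',[c],.134)), R(np.median(Z[m])))
x,y,w,h=s[:4]
g=p.astype(int); white=(g.min(2)>150)&(g.max(2)-g.min(2)<30)
m,c,s=blob((g.min(2)>130)&(g.max(2)-g.min(2)<35)&(Z>.02)&(Z<.06),(296,233)); print('saucer',c,s[:5],R(onplane('top',[c],.044)),R(np.percentile(Z[m],[5,50,95])))
cn=max(cv2.findContours(m.astype(np.uint8),0,1)[0],key=len);print('circ',cv2.minEnclosingCircle(cn), R(onplane('top',[cv2.minEnclosingCircle(cn)[0]],.044)))
# block
m,c,s=blob((Z>.036)&(Z<.055),(396,174)); print('blk',c,s)
P=onplane('top',np.argwhere(m)[:,::-1],.045)[:,:2]
rc=cv2.minAreaRect((P*1000).astype(np.float32)); print('rect mm',rc)
hsv=cv2.cvtColor(p,cv2.COLOR_RGB2GRAY).astype(int)
for q in((391.7,167.1),(400.7,182)):
    u,v=map(int,np.round(q)); w=hsv[v-5:v+6,u-5:u+6]; 
    wt=np.clip(np.median(w)-25-w,0,None); yy,xx=np.mgrid[v-5:v+6,u-5:u+6]
    b=((wt*xx).sum()/wt.sum(),(wt*yy).sum()/wt.sum()); print('bore',b,R(onplane('top',[b],.045)));print(w)
# cradle
m=(Z>.031)&(Z<.046); m[:210]=0;m[265:]=0;m[:,:390]=0;m[:,455:]=0
P=C[m][:,:2]; print('cr',m.sum()); rc=cv2.minAreaRect((P*1000).astype(np.float32)); print(rc)
# poles
m=(Z>.12)&(Z<.30); m[:190]=0;m[225:]=0;m[:,:215]=0;m[:,275:]=0
for v,u in np.argwhere(m): print((u,v),R(C[v,u]),p[v,u].tolist(),end=' ')
E
```

```text
lid [328.41337386 220.6899696 ] 329 [[0.4786, 0.0084, 0.134]] 0.1346
saucer [296.47744361 232.29699248] [279 217  34  33 798] [[0.4471, 0.115, 0.044]] [0.0311, 0.0373, 0.0453]
circ ((295.70635986328125, 232.89682006835938), 16.776914596557617) [[0.4451, 0.1176, 0.044]]
blk [395.6023622  173.74606299] [381 157  31  36 508]
rect mm ((632.943115234375, -218.88221740722656), (110.0354232788086, 57.182003021240234), 28.65818977355957)
bore (np.float64(391.35470085470087), np.float64(166.6011396011396)) [[0.6589, -0.205, 0.045]]
[[149 150 150 149 146 148 146 146 143 147 153]
 [150 149 150 152 149 148 147 146 146 144 149]
 [151 150 152 145 127 145 149 146 146 145 148]
 [151 153 135 103  67  93 120 146 146 145 143]
 [149 154 116  71  55  49  95 145 145 145 144]
 [146 153 128  86  66  45  98 140 146 145 145]
 [148 148 141  94  75  50 106 149 150 145 145]
 [155 146 150 154 144 133 151 152 152 147 143]
 [160 151 146 152 152 151 152 152 151 150 145]
 [158 157 146 149 153 150 150 152 148 151 148]
 [157 160 153 145 150 151 150 151 152 149 150]]
bore (np.float64(400.6017282010998), np.float64(182.0
[... 9806 characters left out ...]
(np.int64(238), np.int64(207)) [0.5283, 0.2918, 0.1221] [65, 48, 34] (np.int64(229), np.int64(208)) [0.5179, 0.298, 0.2147] [151, 130, 100] (np.int64(230), np.int64(208)) [0.5177, 0.2947, 0.2162] [123, 122, 113] (np.int64(231), np.int64(208)) [0.5182, 0.2933, 0.2098] [115, 118, 113] (np.int64(232), np.int64(208)) [0.5187, 0.2918, 0.2035] [110, 112, 109] (np.int64(233), np.int64(208)) [0.519, 0.2899, 0.1988] [130, 121, 109] (np.int64(234), np.int64(208)) [0.5216, 0.2942, 0.1671] [99, 83, 68] (np.int64(235), np.int64(208)) [0.5225, 0.2936, 0.156] [55, 37, 24] (np.int64(236), np.int64(208)) [0.523, 0.2921, 0.1492] [60, 41, 28] (np.int64(237), np.int64(208)) [0.5248, 0.2938, 0.1272] [63, 44, 30]
```

Measured positions in the world frame, with all measured sizes matching the descriptions:

| Item | Position (m) |
|---|---|
| lid | (0.479, 0.008), top 0.134 |
| saucer | (0.446, 0.117) |
| narrow bore | (0.659, -0.205) |
| cradle | (0.428, -0.295), axis 12.65° from +y |
| bombilla | about (0.5355, 0.2275) |

I'm moving towards the lid and turning the closing line across the cradle axis.

```bash
cat > k.py <<'E'
import sys
from h import *
from scipy.spatial.transform import Rotation as Ro
def tool(psi,tilt=0): # psi: heading of tool x seen from above, then tilt about tool y, deg
    c,s=np.cos(np.radians(psi)),np.sin(np.radians(psi))
    return np.array([[c,s,0],[s,-c,0],[0,0,-1.]])@Ro.from_rotvec([0,np.radians(tilt),0]).as_matrix()
def need(pos,psi,tilt=0):
    s=r.sense(); R=np.array(s['ee_rot']); 
    print('t %.1f tcp'%s['time_s'],np.round(s['tcp_pos'],4),'w %.3f gf %.1f'%(s['gripper_width'],s['gripper_force']),'F',np.round(s['wrist_force'],1),'j',np.round(s['joints'],0))
    Rt=tool(psi,tilt); dp=np.array(pos)-s['tcp_pos']
    print('shift units now-axes',np.round(R.T@dp/.025,2),'target-axes',np.round(Rt.T@dp/.025,2),'turn',np.round(Ro.from_matrix(R.T@Rt).as_rotvec(degrees=True)/8,2))
if __name__=='__main__': a=[float(x) for x in sys.argv[1:]]; need(a[:3],*a[3:])
E
python3 k.py 0.4786 0.0084 0.16 -77.35
```

```text
t 0.1 tcp [ 0.1604 -0.6035  0.2216] w 0.998 gf 0.0 F [-0.4 -0.1 -0.4] j [-60.  22.   0.  -0. -68. -15.]
shift units now-axes [-18.58  20.38   2.5 ] target-axes [-21.09 -17.78   2.46] turn [ 1.000e-02  1.000e-02 -1.097e+01]
```

Call:
{"api": "jog_arm", "payload": {"plan": "-0.93 1 0 0 0 0 -1;-0.93 1 0 0 0 0 -1;-0.93 1 0 0 0 0 -1;-0.93 1 0 0 0 0 -1;-0.93 1 0 0 0 0 -1;-0.93 1 0 0 0 0 -1;-0.93 1 0 0 0 0 -1;-0.93 1 0 0 0 0 -1;-0.93 1 0 0 0 0 -1;-0.93 1 0 0 0 0 -1"}}

```text
time_s: 1.1
tcp_pos: [0.3212, -0.3012, 0.2223]
ee_rot: [[-0.967, -0.257, -0.0], [-0.257, 0.967, 0.0], [0.0, 0.0, -1.0]]
wrist_force: [0.3, -0.0, 0.8]
gripper_width: 1.002
gripper_force: 0.0
```

Call:
{"api": "jog_arm", "payload": {"plan": "-0.93 1 0 0 0 0 -1;-0.93 1 0 0 0 0 -1;-0.93 1 0 0 0 0 -1;-0.93 1 0 0 0 0 -1;-0.93 1 0 0 0 0 -1;-0.93 1 0 0 0 0 -1;-0.93 1 0 0 0 0 -1;-0.93 1 0 0 0 0 -1;-0.93 1 0 0 0 0 -1;-0.93 1 0 0 0 0 -1"}}

```text
time_s: 2.1
tcp_pos: [0.4817, 0.0, 0.2223]
ee_rot: [[-0.966, -0.257, -0.001], [-0.257, 0.966, -0.0], [0.001, 0.0, -1.0]]
wrist_force: [0.4, 0.6, 0.6]
gripper_width: 1.002
gripper_force: 0.0
```

Call:
{"api": "jog_arm", "payload": {"plan": "0 0 0 0 0 -1 -1;0 0 0 0 0 -1 -1;0 0 0 0 0 -1 -1;0 0 0 0 0 -1 -1;0 0 0 0 0 -1 -1;0 0 0 0 0 -1 -1;0 0 0 0 0 -1 -1;0 0 0 0 0 -1 -1;0 0 0 0 0 -1 -1;0 0 0 0 0 -1 -1"}}

```text
time_s: 3.1
tcp_pos: [0.4811, -0.0014, 0.2221]
ee_rot: [[0.091, -0.996, -0.001], [-0.996, -0.091, -0.0], [-0.0, 0.001, -1.0]]
wrist_force: [0.3, -0.6, -0.3]
gripper_width: 1.002
gripper_force: 0.0
```

```bash
python3 k.py 0.4786 0.0084 0.125 -77.35
```

```text
t 3.1 tcp [ 0.4811 -0.0014  0.2221] w 1.002 gf 0.0 F [ 0.3 -0.6 -0.3] j [ 19.   8. -19.  -0. -63. -14.]
shift units now-axes [-0.4   0.06  3.88] target-axes [-0.4   0.01  3.88] turn [ 0.01  0.   -0.93]
```

Call:
{"api": "jog_arm", "payload": {"plan": "0 0 0 0 0 -0.93 -1;-0.4 0 0.6 0 0 0 -1;0 0 0.6 0 0 0 -1;0 0 0.6 0 0 0 -1;0 0 0.6 0 0 0 -1;0 0 0.5 0 0 0 -1;0 0 0.5 0 0 0 -1;0 0 0.4 0 0 0 -1;0 0 0.1 0 0 0 -1;0 0 0 0 0 0 -1"}}

```text
time_s: 4.1
tcp_pos: [0.4792, 0.0084, 0.1247]
ee_rot: [[0.214, -0.977, -0.001], [-0.977, -0.214, -0.0], [0.0, 0.001, -1.0]]
wrist_force: [-0.0, -0.7, -0.3]
gripper_width: 1.0
gripper_force: 0.0
```

Call:
{"api": "jog_arm", "payload": {"plan": "0 0 0 0 0 0 1;0 0 0 0 0 0 1;0 0 0 0 0 0 1;0 0 0 0 0 0 1;0 0 0 0 0 0 1;0 0 0 0 0 0 1;0 0 0 0 0 0 1;0 0 -0.1 0 0 0 1;0 0 -0.4 0 0 0 1;0 0 -0.5 0 0 0 1"}}

```text
time_s: 5.1
tcp_pos: [0.479, 0.0083, 0.1502]
ee_rot: [[0.213, -0.977, -0.001], [-0.977, -0.213, -0.0], [0.0, 0.002, -1.0]]
wrist_force: [0.5, 0.3, 0.7]
gripper_width: 0.718
gripper_force: 30.0
```

```bash
python3 k.py 0.446 0.117 0.046 -77.35; python3 - <<'E'
from h import *
s,d=grab('scene');cv2.imwrite('pics/lid1.png',cv2.resize(s[120:260,230:450],(660,420))[:,:,::-1])
E
```

```text
t 5.1 tcp [0.479  0.0083 0.1502] w 0.718 gf 30.0 F [0.5 0.3 0.7] j [ 20.  12. -25.  -0. -53.  -8.]
shift units now-axes [-4.53  0.35  4.17] target-axes [-4.53  0.33  4.17] turn [ 0.01 -0.   -0.04]
```

View pics/lid1.png

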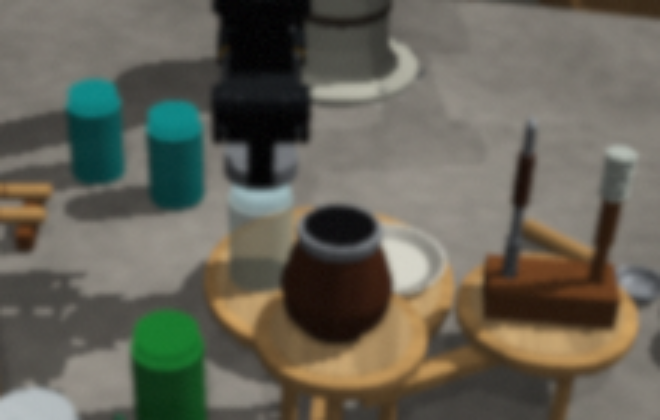

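The lid is held (width 0.718, about 63 mm) and the jar is still standing at crop (260,235). Next I carry the lid to the saucer.

Call:
{"api": "jog_arm", "payload": {"plan": "0 0 -0.5 0 0 0 1;-0.9 0.1 0 0 0 0 1;-0.9 0.1 0 0 0 0 1;-0.9 0.1 0 0 0 0 1;-0.9 0 0 0 0 0 1;-0.9 0 0 0 0 0 1;0 0 0.6 0 0 0 1;0 0 0.8 0 0 0 1;0 0 0.8 0 0 0 1;0 0 0.7 0 0 0 1"}}

```text
time_s: 6.15
tcp_pos: [0.4479, 0.1168, 0.0894]
ee_rot: [[0.214, -0.977, 0.0], [-0.977, -0.214, 0.0], [-0.0, -0.0, -1.0]]
wrist_force: [0.7, 0.8, -0.1]
gripper_width: 0.719
gripper_force: 30.0
```

Call:
{"api": "jog_arm", "payload": {"plan": "0 0 0.6 0 0 0 1;0 0 0.5 0 0 0 1;0 0 0.3 0 0 0 1;0 0 0.2 0 0 0 1;0 0 0.1 0 0 0 1;0 0 0 0 0 0 1;0 0 0 0 0 0 1;0 0 0 0 0 0 1;0 0 0 0 0 0 1;0 0 0 0 0 0 1"}}

```text
time_s: 7.15
tcp_pos: [0.4482, 0.1168, 0.0478]
ee_rot: [[0.213, -0.977, 0.0], [-0.977, -0.213, 0.0], [-0.0, -0.001, -1.0]]
wrist_force: [-0.6, -0.1, -0.8]
gripper_width: 0.718
gripper_force: 30.0
```

```bash
python3 k.py 0.446 0.117 0.046 -77.35
```

```text
t 7.2 tcp [0.4482 0.1168 0.0478] w 0.718 gf 30.0 F [-0.6 -0.1 -0.8] j [ 35.  19. -35.   0. -36. -22.]
shift units now-axes [-0.03  0.08  0.07] target-axes [-0.03  0.08  0.07] turn [-0.    0.   -0.04]
```

Call:
{"api": "jog_arm", "payload": {"plan": "0 0.08 0.06 0 0 0 1;0 0 0.04 0 0 0 1;0 0 0 0 0 0 -0.6;0 0 0 0 0 0 -0.64;0 0 0 0 0 0 -0.64;0 0 0 0 0 0 -0.64;0 0 -0.2 0 0 0 -0.64;0 0 -0.4 0 0 0 -0.64;0 0 -0.8 0 0 0 -0.64;0 0 -1 0 0 0 -1"}}

```text
time_s: 8.15
tcp_pos: [0.4457, 0.116, 0.1058]
ee_rot: [[0.213, -0.977, -0.001], [-0.977, -0.213, -0.001], [0.001, 0.001, -1.0]]
wrist_force: [-0.2, 0.2, -0.0]
gripper_width: 0.857
gripper_force: 0.0
```

Call:
{"api": "jog_arm", "payload": {"plan": "0 0 -1 0 0 0 -1;0 0 -1 0 0 0 -1;0 0 -1 0 0 0 -1;0 0 -1 0 0 0 -1;1 0 -0.5 0 0 0 -1;1 0 0 0 0 0 -1;1 0 0 0 0 0 -1;1 0 0 0 0 0 -1;1 0 0 0 0 0 -1;1 0 0 0 0 0 -1"}}

```text
time_s: 9.15
tcp_pos: [0.4781, -0.0313, 0.2186]
ee_rot: [[0.214, -0.977, 0.001], [-0.977, -0.214, 0.0], [-0.0, -0.001, -1.0]]
wrist_force: [0.7, -0.3, -0.1]
gripper_width: 1.001
gripper_force: 0.0
```

Call:
{"api": "jog_arm", "payload": {"plan": "1 0 0 0 0 0 -1;1 0 0 0 0 0 -1;1 0 0 0 0 0 -1;1 0 0 0 -1 0 -1;0 0 0 0 -1 0 -1;0 0 0 0 -1 0 -1;0 0 0 0 -1 0 -1;0 0 0 0 -1 0 -1;0 0 0 0 -1 0 -1;0 0 0 0 -0.25 0 -1"}}

```text
time_s: 10.15
tcp_pos: [0.4993, -0.1298, 0.2158]
ee_rot: [[0.132, -0.978, -0.163], [-0.625, -0.21, 0.752], [-0.769, 0.003, -0.639]]
wrist_force: [0.2, -0.1, -0.3]
gripper_width: 1.001
gripper_force: 0.0
```

```bash
python3 k.py 0.4786 0.0084 0.08 -77.35 -50; python3 - <<'E'
from m import *
p,d=grab('top','lid2.png'); C=cloud('top',d); Z=C[...,2]
cv2.imwrite('pics/lid2.png',cv2.resize(p[170:290,250:450],(800,480))[:,:,::-1])
g=p.astype(int)
m,c,s=blob((Z>.049)&(Z<.062),(297,233)); print('lid',c,s,onplane('top',[c],.054))
m,c,s=blob((g.max(2)-g.min(2)<35)&(Z>.022)&(Z<.065),(297,233)); print('saucer',c,s)
m,c,s=blob((Z>.09)&(Z<.14),(329,221)); print('jar',c,s,onplane('top',[c],.13))
E
```

```text
t 10.2 tcp [ 0.4993 -0.1298  0.2158] w 1.001 gf 0.0 F [ 0.2 -0.1 -0.3] j [ -23.   30.   10.  -40. -102.   38.]
shift units now-axes [ 0.61 -0.37  7.76] target-axes [ 0.58 -0.4   7.76] turn [-0.04  0.04 -0.06]
lid [295.76978417 232.97122302] [287 224  19  19 278] [[0.44465917 0.1165547  0.054     ]]
saucer [295.88926554 232.96384181] [279 216  34  34 885]
jar [328.47761194 221.04850746] [320 212  18  19 268] [[0.47770458 0.00826279 0.13      ]]
```

View pics/lid2.png

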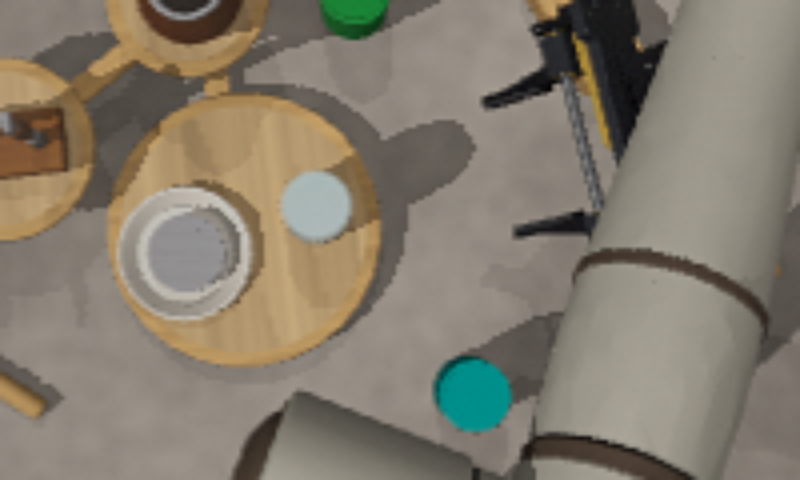

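The lid lies flat in the saucer, both centred at px ≈(296,233). The open jar is at (328,221). Next is the tilted approach to the jar.

```bash
python3 k.py 0.4748 0.0222 0.0758 -77.35 -50
```

```text
t 10.2 tcp [ 0.4992 -0.1296  0.2156] w 1.000 gf 0.0 F [ 1.1 -0.6 -0.9] j [ -22.   30.   10.  -40. -101.   38.]
shift units now-axes [ 0.37 -0.34  8.3 ] target-axes [ 0.34 -0.38  8.3 ] turn [-0.03  0.03 -0.06]
```

Call:
{"api": "jog_arm", "payload": {"plan": "0.3 -0.3 0.8 -0.03 0.03 -0.06 -1;0.06 -0.06 1 0 0 0 -1;0 0 1 0 0 0 -1;0 0 1 0 0 0 -1;0 0 1 0 0 0 -1;0 0 1 0 0 0 -1;0 0 0.6 0 0 0 -1;0 0 0.4 0 0 0 -1;0 0 0 0 0 0 -1;0 0 0 0 0 0 -1"}}

```text
time_s: 11.2
tcp_pos: [0.4817, -0.0054, 0.1015]
ee_rot: [[0.148, -0.975, -0.166], [-0.63, -0.222, 0.744], [-0.762, -0.005, -0.647]]
wrist_force: [0.6, -0.9, 0.4]
gripper_width: 1.002
gripper_force: 0.0
```

```bash
python3 k.py 0.4748 0.0222 0.0758 -77.35 -50
```

```text
t 11.2 tcp [ 0.4817 -0.0054  0.1015] w 1.002 gf 0.0 F [ 0.6 -0.9  0.4] j [-12.  32.  -5. -44. -83.  43.]
shift units now-axes [0.05 0.03 1.53] target-axes [0.06 0.03 1.53] turn [-0.   -0.04  0.04]
```

Call:
{"api": "jog_arm", "payload": {"plan": "0.05 0.03 0.5 0 -0.04 0.04 -1;0 0 0.5 0 0 0 -1;0 0 0.4 0 0 0 -1;0 0 0.13 0 0 0 -1;0 0 0 0 0 0 1;0 0 0 0 0 0 1;0 0 0 0 0 0 1;0 0 0 0 0 0 1;0 0 0 0 0 0 1;0 0 0 0 0 0 1"}}

```text
time_s: 12.2
tcp_pos: [0.4749, 0.0226, 0.0756]
ee_rot: [[0.14, -0.976, -0.166], [-0.627, -0.218, 0.748], [-0.767, -0.001, -0.642]]
wrist_force: [1.1, 0.6, 0.7]
gripper_width: 0.661
gripper_force: 30.0
```

```bash
python3 k.py 0.4748 0.0222 0.1758 -77.35 -50
```

```text
t 12.2 tcp [0.4749 0.0226 0.0756] w 0.661 gf 30.0 F [1.1 0.6 0.7] j [-10.  33.  -7. -46. -79.  44.]
shift units now-axes [-3.06  0.   -2.58] target-axes [-3.06  0.01 -2.59] turn [-0.01  0.01 -0.  ]
```

The jar is held at 30 N. I'll lift it, then roll it about the closing line while moving to the cradle.

Call:
{"api": "jog_arm", "payload": {"plan": "-0.3 0 -0.26 0 0 0 1;-0.6 0 -0.5 0 0 0 1;-0.7 0 -0.6 0 0 0 1;-0.7 0 -0.6 0 0 0 1;-0.7 0 -0.6 0 0 0 1;-0.4 0 -0.3 0 0 0 1;0 0 0 0 0.4 0 1;0 0 0 0 0.6 0 1;0 0 0 0 0.7 0 1;0 0 0 0 0.7 0 1"}}

```text
time_s: 13.2
tcp_pos: [0.4741, 0.0221, 0.1871]
ee_rot: [[0.187, -0.976, -0.111], [-0.839, -0.217, 0.498], [-0.51, 0.0, -0.86]]
wrist_force: [-0.3, -0.5, -1.5]
gripper_width: 0.656
gripper_force: 30.0
```

Call:
{"api": "jog_arm", "payload": {"plan": "0 0 0 0 0.7 0 1;0 0 0 0 0.7 0 1;0 0 0 0 0.7 0 1;0 0 0 0 0.7 0 1;0 0 0 0 0.7 0 1;0 0 0 0 0.35 0 1;0.4 0.15 0 0 0 0 1;0.8 0.3 0 0 0 0 1;1 0.4 0 0 0 0 1;1 0.4 0 0 0 0 1"}}

```text
time_s: 14.2
tcp_pos: [0.4603, -0.0636, 0.1864]
ee_rot: [[0.218, -0.976, -0.002], [-0.976, -0.218, 0.003], [-0.003, 0.001, -1.0]]
wrist_force: [0.5, 0.5, -2.1]
gripper_width: 0.662
gripper_force: 30.0
```

```bash
python3 k.py 0.4289 -0.2991 0.16 -77.35 0
```

```text
t 14.2 tcp [ 0.4603 -0.0636  0.1864] w 0.662 gf 30.0 F [ 0.5  0.5 -2.1] j [ 12.   8. -24.  -0. -58.   1.]
shift units now-axes [8.92 3.27 1.04] target-axes [8.92 3.29 1.06] turn [ 0.01  0.02 -0.01]
```

Call:
{"api": "jog_arm", "payload": {"plan": "1 0.37 0.1 0 0 0 1;1 0.37 0.1 0 0 0 1;1 0.37 0.1 0 0 0 1;1 0.37 0.1 0 0 0 1;1 0.37 0 0 0 0 1;1 0.37 0 0 0 0 1;1 0.37 0 0 0 0 1;1 0.37 0 0 0 0 1;0.9 0.3 0 0 0 0 1;0 0 0 0 0 0 1"}}

```text
time_s: 15.2
tcp_pos: [0.429, -0.2998, 0.1759]
ee_rot: [[0.213, -0.977, -0.001], [-0.977, -0.213, 0.002], [-0.003, 0.001, -1.0]]
wrist_force: [-0.4, 0.5, -2.2]
gripper_width: 0.66
gripper_force: 30.0
```

Call:
{"api": "jog_arm", "payload": {"plan": "0 0 0 0 0.4 0 1;0 0 0 0 0.7 0 1;0 0 0 0 0.7 0 1;0 0 0 0 0.7 0 1;0 0 0 0 0.7 0 1;0 0 0 0 0.7 0 1;0 0 0 0 0.7 0 1;0 0 0 0 0.4 0 1;0 0 0 0 0 0 1;0 0 0 0 0 0 1"}}

```text
time_s: 16.2
tcp_pos: [0.4296, -0.3, 0.1772]
ee_rot: [[0.169, -0.977, 0.13], [-0.766, -0.213, -0.607], [0.621, 0.003, -0.784]]
wrist_force: [0.2, -0.3, -2.2]
gripper_width: 0.658
gripper_force: 30.0
```

```bash
python3 k.py 0.4289 -0.2991 0.0759 -77.35 40; python3 - <<'E'
from h import *
s,d=grab('scene');cv2.imwrite('pics/jar1.png',cv2.resize(s[90:240,120:340],(792,540))[:,:,::-1])
E
```

```text
t 16.2 tcp [ 0.4296 -0.3     0.1772] w 0.658 gf 30.0 F [ 0.2 -0.3 -2.2] j [-11.   7. -55.  76. -36. -44.]
shift units now-axes [-2.55  0.01  3.15] target-axes [-2.64  0.02  3.08] turn [ 0.04  0.2  -0.02]
```

View pics/jar1.png

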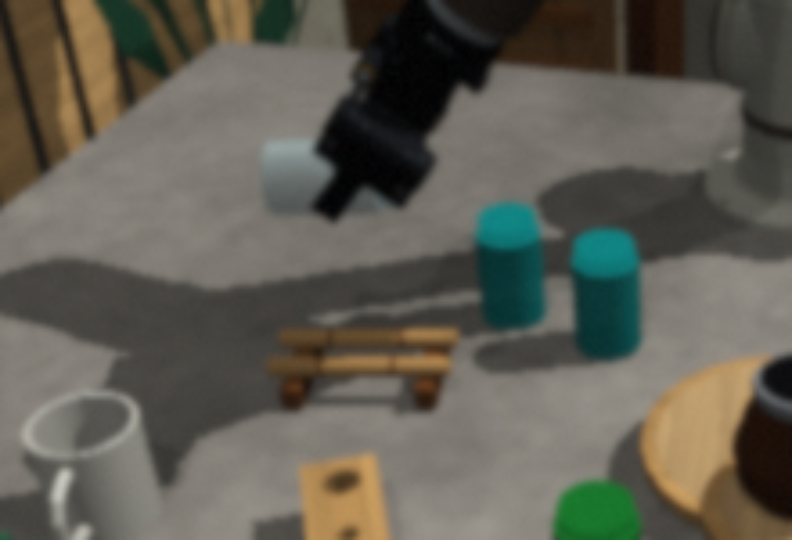

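The jar hangs level at crop (330,178), above the cradle at (365,350). I'm lowering it in stages.

Call:
{"api": "jog_arm", "payload": {"plan": "0 0 0 0 0.2 0 1;-0.3 0 0.36 0 0 0 1;-0.4 0 0.48 0 0 0 1;-0.4 0 0.48 0 0 0 1;-0.4 0 0.48 0 0 0 1;-0.3 0 0.36 0 0 0 1;0 0 0 0 0 0 1;0 0 0 0 0 0 1;0 0 0 0 0 0 1;0 0 0 0 0 0 1"}}

```text
time_s: 17.25
tcp_pos: [0.4306, -0.2998, 0.1076]
ee_rot: [[0.166, -0.976, 0.138], [-0.747, -0.216, -0.629], [0.644, 0.002, -0.765]]
wrist_force: [0.6, -0.2, -2.5]
gripper_width: 0.655
gripper_force: 30.0
```

```bash
python3 k.py 0.4289 -0.2991 0.0519 -77.35 40
```

```text
t 17.2 tcp [ 0.4306 -0.2998  0.1076] w 0.655 gf 30.0 F [ 0.6 -0.2 -2.5] j [-21.  14. -60. 105. -34. -66.]
shift units now-axes [-1.47  0.06  1.68] target-axes [-1.46  0.06  1.68] turn [ 0.02 -0.01 -0.01]
```

Joints 3 and 4 are near their limits in this pose. I'll rise, turn the jar half round so the mouth points to -y with the wrist further out, and come down that way.

Call:
{"api": "jog_arm", "payload": {"plan": "0.4 0 -0.48 0 0 0 1;0.5 0 -0.6 0 0 0 1;0.6 0 -0.7 0 0 0 1;0.5 0 -0.6 0 0 0 1;0 0 0 0 -0.4 0 1;0 0 0 0 -0.7 0 1;0 0 0 0 -0.7 0 1;0 0 0 0 -0.7 0 1;0 0 0 0 -0.7 0 1;0 0 0 0 -0.7 0 1"}}

```text
time_s: 18.25
tcp_pos: [0.4302, -0.2992, 0.1856]
ee_rot: [[0.213, -0.977, 0.033], [-0.962, -0.215, -0.166], [0.169, 0.003, -0.986]]
wrist_force: [-0.8, -1.5, -3.0]
gripper_width: 0.66
gripper_force: 30.0
```

Call:
{"api": "jog_arm", "payload": {"plan": "0 0 0 0 -0.7 0 1;0 0 0 0 -0.4 0 1;0 0 0 0 0 0.5 1;0 0 0 0 0 1 1;0 0 0 0 0 1 1;0 0 0 0 0 1 1;0 0 0 0 0 1 1;0 0 0 0 0 1 1;0 0 0 0 0 1 1;0 0 0 0 0 1 1"}}

```text
time_s: 19.25
tcp_pos: [0.4297, -0.3001, 0.1852]
ee_rot: [[-0.743, -0.669, -0.0], [-0.669, 0.743, -0.021], [0.015, -0.016, -1.0]]
wrist_force: [-1.0, -0.4, -2.7]
gripper_width: 0.66
gripper_force: 30.0
```

Call:
{"api": "jog_arm", "payload": {"plan": "0 0 0 0 0 1 1;0 0 0 0 0 1 1;0 0 0 0 0 1 1;0 0 0 0 0 1 1;0 0 0 0 0 1 1;0 0 0 0 0 1 1;0 0 0 0 0 1 1;0 0 0 0 0 1 1;0 0 0 0 0 1 1;0 0 0 0 0 1 1"}}

```text
time_s: 20.25
tcp_pos: [0.4297, -0.3001, 0.1852]
ee_rot: [[-0.788, 0.615, -0.0], [0.615, 0.788, -0.021], [-0.013, -0.017, -1.0]]
wrist_force: [-0.0, -0.3, -2.7]
gripper_width: 0.659
gripper_force: 30.0
```

```bash
python3 k.py 0.4271 -0.2909 0.17 102.65 0
```

```text
t 20.2 tcp [ 0.4297 -0.3001  0.1852] w 0.659 gf 30.0 F [-0.  -0.3 -2.7] j [ -16.   14.  -18.    1.  -58. -112.]
shift units now-axes [0.32 0.24 0.6 ] target-axes [ 0.38 -0.02  0.61] turn [-0.09  0.13  4.92]
```

Call:
{"api": "jog_arm", "payload": {"plan": "0 0 0 0 0 1 1;0 0 0 0 0 1 1;0 0 0 0 0 1 1;0 0 0 0 0 1 1;0 0 0 0 0 0.9 1;0.4 0 0 0 0.4 0 1;0 0 0 0 0.7 0 1;0 0 0 0 0.7 0 1;0 0 0 0 0.7 0 1;0 0 0 0 0.7 0 1"}}

```text
time_s: 21.25
tcp_pos: [0.4284, -0.2906, 0.1858]
ee_rot: [[-0.207, 0.974, -0.097], [0.886, 0.228, 0.404], [0.415, -0.003, -0.91]]
wrist_force: [0.2, 0.1, -2.4]
gripper_width: 0.659
gripper_force: 30.0
```

Call:
{"api": "jog_arm", "payload": {"plan": "0 0 0 0 0.7 0 1;0 0 0 0 0.7 0 1;0 0 0 0 0.4 0 1;0 0 0 0 0 0 1;-0.3 0 0.36 0 0 0 1;-0.4 0 0.48 0 0 0 1;-0.4 0 0.48 0 0 0 1;-0.4 0 0.48 0 0 0 1;-0.3 0 0.36 0 0 0 1;0 0 0 0 0 0 1"}}

```text
time_s: 22.25
tcp_pos: [0.4266, -0.2919, 0.1122]
ee_rot: [[-0.171, 0.974, -0.149], [0.759, 0.227, 0.61], [0.628, -0.009, -0.778]]
wrist_force: [0.3, 0.1, -2.7]
gripper_width: 0.658
gripper_force: 30.0
```

```bash
python3 k.py 0.4271 -0.2909 0.0519 102.65 40
```

```text
t 22.2 tcp [ 0.4266 -0.2919  0.1122] w 0.658 gf 30.0 F [ 0.3  0.1 -2.7] j [ -33.   35.    5.  -26.  -90. -127.]
shift units now-axes [-1.49  0.05  1.9 ] target-axes [-1.53  0.03  1.87] turn [-0.08  0.14  0.01]
```

Call:
{"api": "jog_arm", "payload": {"plan": "0 0.03 0 -0.08 0.14 0 1;-0.3 0 0.36 0 0 0 1;-0.3 0 0.36 0 0 0 1;-0.3 0 0.36 0 0 0 1;-0.3 0 0.36 0 0 0 1;-0.2 0 0.25 0 0 0 1;-0.1 0 0.12 0 0 0 1;0 0 0 0 0 0 1;0 0 0 0 0 0 1;0 0 0 0 0 0 1"}}

```text
time_s: 23.25
tcp_pos: [0.4287, -0.2926, 0.0562]
ee_rot: [[-0.172, 0.975, -0.138], [0.749, 0.22, 0.625], [0.64, 0.004, -0.769]]
wrist_force: [-0.4, -0.3, -2.1]
gripper_width: 0.662
gripper_force: 30.0
```

```bash
python3 k.py 0.4271 -0.2909 0.0459 102.65 40; python3 - <<'E'
from h import *
s,d=grab('scene');cv2.imwrite('pics/jar2.png',cv2.resize(s[150:240,160:280],(720,540))[:,:,::-1])
E
```

```text
t 23.2 tcp [ 0.4287 -0.2926  0.0562] w 0.662 gf 30.0 F [-0.4 -0.3 -2.1] j [ -34.   40.    4.  -26.  -86. -124.]
shift units now-axes [-0.2  -0.05  0.37] target-axes [-0.2  -0.05  0.37] turn [0.02 0.03 0.02]
```

View pics/jar2.png

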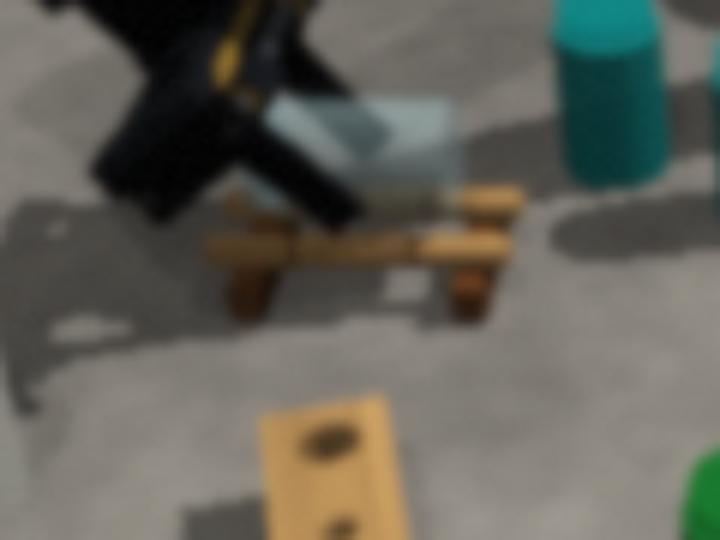

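The jar is level (crop x 250–460) between the poles, about 10 mm above its seat. I'm creeping down.

Call:
{"api": "jog_arm", "payload": {"plan": "-0.06 -0.05 0.08 0 0 0 1;-0.06 0 0.08 0 0 0 1;-0.05 0 0.06 0 0 0 1;-0.04 0 0.05 0 0 0 1;0 0 0 0 0 0 1;0 0 0 0 0 0 1;0 0 0 0 0 0 1;0 0 0 0 0 0 1;0 0 0 0 0 0 1;0 0 0 0 0 0 1"}}

```text
time_s: 24.3
tcp_pos: [0.4271, -0.2924, 0.0471]
ee_rot: [[-0.171, 0.975, -0.139], [0.749, 0.22, 0.625], [0.641, 0.003, -0.768]]
wrist_force: [0.1, -0.0, -1.5]
gripper_width: 0.659
gripper_force: 30.0
```

```bash
python3 k.py 0.4271 -0.2909 0.0459 102.65 40
```

```text
t 24.3 tcp [ 0.4271 -0.2924  0.0471] w 0.659 gf 30.0 F [ 0.1 -0.  -1.5] j [ -34.   40.    3.  -26.  -85. -124.]
shift units now-axes [0.01 0.01 0.07] target-axes [0.01 0.01 0.08] turn [0.01 0.02 0.02]
```

Call:
{"api": "jog_arm", "payload": {"plan": "-0.03 0 0.04 0 0 0 1;0 0 0 0 0 0 1;0 0 0 0 0 0 1;0 0 0 0 0 0 1;0 0 0 0 0 0 1;0 0 0 0 0 0 1;0 0 0 0 0 0 1;0 0 0 0 0 0 1;0 0 0 0 0 0 1;0 0 0 0 0 0 1"}}

```text
time_s: 25.3
tcp_pos: [0.4273, -0.2924, 0.0466]
ee_rot: [[-0.171, 0.975, -0.139], [0.749, 0.22, 0.625], [0.64, 0.003, -0.768]]
wrist_force: [-0.0, -0.5, 5.7]
gripper_width: 0.661
gripper_force: 30.0
```

It has seated (force rose from -2 to +5.7 N). I'm releasing it and backing off along the tool axis.

Call:
{"api": "jog_arm", "payload": {"plan": "0 0 0 0 0 0 -0.4;0 0 0 0 0 0 -0.5;0 0 0 0 0 0 -0.6;0 0 0 0 0 0 -0.8;0 0 0 0 0 0 -1;0 0 0 0 0 0 -1;0 0 -0.3 0 0 0 -1;0 0 -0.6 0 0 0 -1;0 0 -0.8 0 0 0 -1;0 0 -1 0 0 0 -1"}}

```text
time_s: 26.3
tcp_pos: [0.4363, -0.3348, 0.0983]
ee_rot: [[-0.17, 0.975, -0.14], [0.748, 0.22, 0.626], [0.641, 0.002, -0.767]]
wrist_force: [0.1, 0.0, 0.2]
gripper_width: 1.001
gripper_force: 0.0
```

Call:
{"api": "jog_arm", "payload": {"plan": "0 0 -1 0 0 0 -1;0 0 -1 0 0 0 -1;0 0 -1 0 0 0 -1;0 0 -1 0 0 0 -1;0 0 -1 0 0 0 -1;0 0 0 0 -1 0 -1;0 0 0 0 -1 0 -1;0 0 0 0 -1 0 -1;0 0 0 0 -1 0 -1;0 0 0 0 -1 0 -1"}}

```text
time_s: 27.3
tcp_pos: [0.4546, -0.4134, 0.1957]
ee_rot: [[-0.22, 0.975, 0.008], [0.975, 0.22, -0.009], [-0.011, 0.006, -1.0]]
wrist_force: [-0.4, 0.6, 0.0]
gripper_width: 1.0
gripper_force: 0.0
```

```bash
python3 k.py 0.5355 0.2275 0.28 180; python3 - <<'E'
from m import *
p,d=grab('top');C=cloud('top',d);Z=C[...,2]
m,c,s=blob((Z>.07)&(Z<.10),(420,235)); P=onplane('top',np.argwhere(m)[:,::-1],.085)[:,:2]
print('jar',c,s,cv2.minAreaRect((P*1000).astype(np.float32)))
s,_=grab('scene')
o=np.zeros((600,800,3),np.uint8); o[:300]=cv2.resize(s[140:230,160:400],(800,300)); o[300:]=cv2.resize(p[155:275,170:490],(800,300))
cv2.imwrite('pics/j3.png',o[:,:,::-1])
E
```

```text
t 27.3 tcp [ 0.4546 -0.4134  0.1957] w 1.000 gf 0.0 F [-0.4  0.6  0. ] j [ -27.   22.   -4.    0.  -64. -140.]
shift units now-axes [24.26  8.82 -3.58] target-axes [-3.24 25.64 -3.37] turn [-0.01  0.09 -9.66]
jar [411.59340659 234.51648352] [407 228  11  17  91] ((426.2200927734375, -261.5151062011719), (43.83061218261719, 35.26175308227539), 12.690109252929688)
```

View pics/j3.png

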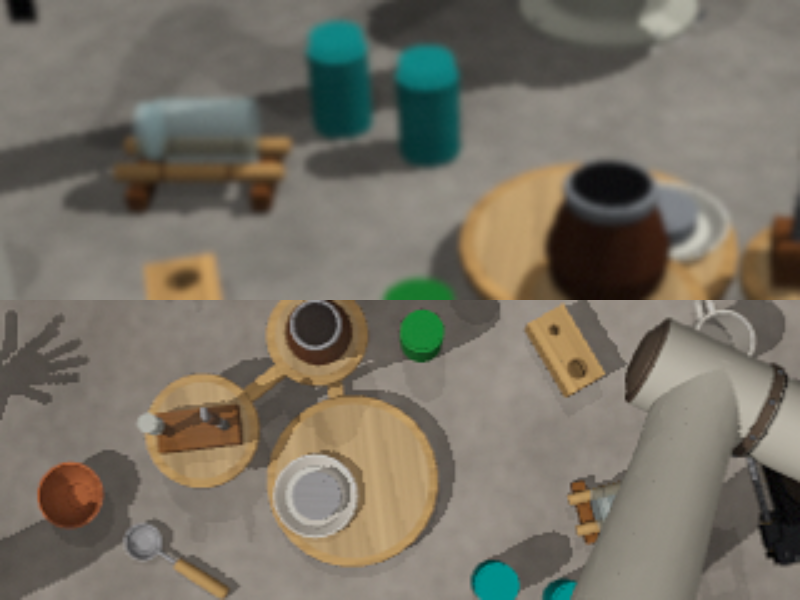

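The jar lies on the poles (scene crop x 135–258, parallel to them) and the lid is still in the saucer. Now I go to the bombilla and measure it more exactly meanwhile.

Call:
{"api": "jog_arm", "payload": {"plan": "0 0 -0.9 0 0 -1 -0.5;0 0 -0.9 0 0 -1 0;0 0 -0.9 0 0 -1 0.17;0 0 -0.9 0 0 -1 0.17;0 0 -0.9 0 0 -1 0.17;0 0 0 0 0 -1 0.17;0 0 0 0 0 -1 0.17;0 0 0 0 0 -1 0.17;0 0 0 0 0 -1 0.17;0 0 0 0 0.09 -0.66 0.17"}}

```text
time_s: 28.4
tcp_pos: [0.4534, -0.4131, 0.3071]
ee_rot: [[-1.0, -0.003, -0.008], [-0.003, 1.0, -0.001], [0.008, -0.001, -1.0]]
wrist_force: [-0.1, 0.1, 0.1]
gripper_width: 0.42
gripper_force: 0.0
```

Call:
{"api": "jog_arm", "payload": {"plan": "-0.2 1 0 0 0 0 0.17;-0.2 1 0 0 0 0 0.17;-0.2 1 0 0 0 0 0.17;-0.2 1 0 0 0 0 0.17;-0.2 1 0 0 0 0 0.17;-0.2 1 0 0 0 0 0.17;-0.2 1 0 0 0 0 0.17;-0.2 1 0 0 0 0 0.17;-0.2 1 0 0 0 0 0.17;-0.2 1 0 0 0 0 0.17"}}

```text
time_s: 29.4
tcp_pos: [0.5041, -0.1619, 0.3062]
ee_rot: [[-1.0, 0.001, -0.008], [0.001, 1.0, -0.001], [0.008, -0.001, -1.0]]
wrist_force: [-0.1, -0.2, -0.7]
gripper_width: 0.414
gripper_force: 0.0
```

```bash
python3 - <<'E'
from m import *
p,d=load('top');s,ds=load('scene')
print('top tip',onplane('top',[(250.6,200.2)],.251), onplane('top',[(251,200.3)],.25))
g=s.astype(int)
for v in range(160,214,3): print(v,g[v,396:416].sum(1).tolist())
E
python3 k.py 0.5355 0.2275 0.308 180
```

```text
top tip [[0.53566794 0.2274665  0.251     ]] [[0.53545947 0.2265142  0.25      ]]
160 [401, 395, 398, 392, 392, 395, 394, 393, 375, 345, 345, 387, 409, 401, 392, 396, 394, 398, 390, 389]
163 [373, 367, 365, 367, 366, 373, 378, 373, 328, 245, 198, 226, 284, 342, 368, 373, 374, 371, 373, 367]
166 [377, 384, 381, 383, 382, 377, 370, 347, 281, 195, 164, 206, 284, 351, 375, 376, 383, 383, 385, 382]
169 [396, 396, 403, 402, 402, 393, 370, 310, 221, 166, 173, 238, 312, 360, 363, 368, 363, 359, 359, 358]
172 [408, 405, 404, 402, 393, 350, 272, 162, 101, 103, 135, 181, 266, 342, 372, 379, 375, 376, 371, 368]
175 [399, 401, 395, 395, 388, 328, 207, 99, 51, 57, 95, 158, 270, 342, 367, 372, 368, 368, 370, 371]
178 [396, 403, 401, 392, 363, 274, 146, 65, 53, 71, 118, 230, 325, 364, 376, 378, 380, 377, 376, 378]
181 [400, 400, 395, 380, 328, 201, 96, 46, 59, 82, 155, 260, 343, 367, 377, 379, 383, 382, 385, 385]
184 [410, 413, 405, 384, 303, 171, 72, 49, 60, 112, 212, 318, 364, 377, 381, 379, 384, 392, 390, 391]
187 [401, 394, 392, 360, 275, 152, 74, 61, 98, 166, 272, 349, 377, 385, 389, 395, 396, 
[... 357 characters left out ...]
8, 178, 201, 209, 189, 167, 160, 157, 159, 174, 190, 214, 237, 266, 295, 325]
202 [394, 345, 253, 161, 137, 149, 177, 209, 234, 241, 236, 226, 215, 197, 183, 163, 159, 159, 168, 180]
205 [269, 237, 172, 125, 122, 145, 193, 262, 307, 320, 317, 315, 316, 318, 319, 318, 308, 293, 282, 258]
208 [188, 156, 125, 114, 128, 151, 185, 203, 211, 207, 211, 208, 208, 209, 211, 212, 211, 210, 210, 211]
211 [118, 118, 122, 132, 138, 147, 169, 190, 203, 202, 203, 202, 202, 199, 200, 199, 194, 201, 190, 196]
t 29.4 tcp [ 0.5041 -0.1619  0.3062] w 0.414 gf 0.0 F [-0.1 -0.2 -0.7] j [ -0.  10.  -4.   0. -76. -90.]
shift units now-axes [-1.24 15.58 -0.09] target-axes [-1.26 15.57 -0.07] turn [-0.01 -0.06 -0.01]
```

Call:
{"api": "jog_arm", "payload": {"plan": "-0.2 1 0 0 -0.06 0 0.17;-0.2 1 0 0 0 0 0.17;-0.2 1 0 0 0 0 0.17;-0.2 1 0 0 0 0 0.17;-0.2 1 0 0 0 0 0.17;-0.2 1 0 0 0 0 0.17;-0.06 1 0 0 0 0 0.17;0 1 0 0 0 0 0.17;0 1 0 0 0 0 0.17;0 1 0 0 0 0 0.17"}}

```text
time_s: 30.4
tcp_pos: [0.5356, 0.0884, 0.3057]
ee_rot: [[-1.0, 0.001, -0.0], [0.001, 1.0, -0.001], [0.0, -0.001, -1.0]]
wrist_force: [0.1, -0.2, -0.2]
gripper_width: 0.414
gripper_force: 0.0
```

Call:
{"api": "jog_arm", "payload": {"plan": "0 1 0 0 0 0 0.17;0 1 0 0 0 0 0.17;0 1 0 0 0 0 0.17;0 1 0 0 0 0 0.17;0 1 0 0 0 0 0.17;0 0.55 0 0 0 0 0.17;0 0 0 0 0 0 0.17;0 0 0 0 0 0 0.17;0 0 0 0 0 0 0.17;0 0 0 0 0 0 0.17"}}

```text
time_s: 31.4
tcp_pos: [0.5351, 0.2253, 0.3049]
ee_rot: [[-1.0, 0.001, -0.001], [0.001, 1.0, -0.002], [0.001, -0.002, -1.0]]
wrist_force: [0.3, -0.2, -0.5]
gripper_width: 0.412
gripper_force: 0.0
```

```bash
python3 - <<'E'
from h import *
for uv in ((403.8,181),(402.9,187),(406.2,166),(405.1,172)):
    o,d=rays('scene',[uv]); print(uv,o+d[0]*((.5357-o[0])/d[0,0]))
E
python3 k.py 0.5356 0.2273 0.191 180
```

```text
(403.8, 181) [0.5357     0.22819952 0.19452907]
(402.9, 187) [0.5357     0.22826211 0.17790671]
(406.2, 166) [0.5357     0.22841135 0.23470304]
(405.1, 172) [0.5357     0.22801119 0.2188281 ]
t 31.4 tcp [0.5351 0.2253 0.3049] w 0.412 gf 0.0 F [ 0.3 -0.2 -0.5] j [  39.   15.    2.    0.  -77. -129.]
shift units now-axes [-0.02  0.09  4.56] target-axes [-0.02  0.08  4.56] turn [-0.01 -0.   -0.01]
```

Both views agree on (0.5356, 0.228). Descending, gripping and drawing it out.

Call:
{"api": "jog_arm", "payload": {"plan": "-0.02 0.11 0.4 0 0 0 0.17;0 0 0.7 0 0 0 0.17;0 0 0.8 0 0 0 0.17;0 0 0.8 0 0 0 0.17;0 0 0.8 0 0 0 0.17;0 0 0.6 0 0 0 0.17;0 0 0.4 0 0 0 0.17;0 0 0.05 0 0 0 0.17;0 0 0 0 0 0 0.17;0 0 0 0 0 0 0.17"}}

```text
time_s: 32.4
tcp_pos: [0.536, 0.2291, 0.1918]
ee_rot: [[-1.0, 0.0, 0.001], [0.0, 1.0, -0.001], [-0.001, -0.001, -1.0]]
wrist_force: [-0.8, -1.0, 0.3]
gripper_width: 0.41
gripper_force: 0.0
```

Call:
{"api": "jog_arm", "payload": {"plan": "0 0 0 0 0 0 1;0 0 0 0 0 0 1;0 0 0 0 0 0 1;0 0 0 0 0 0 1;0 0 0 0 0 0 1;0 0 -0.1 0 0 0 1;0 0 -0.3 0 0 0 1;0 0 -0.4 0 0 0 1;0 0 -0.4 0 0 0 1;0 0 -0.4 0 0 0 1"}}

```text
time_s: 33.4
tcp_pos: [0.5357, 0.2291, 0.2323]
ee_rot: [[-1.0, 0.0, 0.0], [0.0, 1.0, -0.001], [-0.0, -0.001, -1.0]]
wrist_force: [0.3, 0.4, -1.1]
gripper_width: 0.149
gripper_force: 30.0
```

```bash
python3 k.py 0.52 0.1 0.33 180
```

```text
t 33.4 tcp [0.5357 0.2291 0.2323] w 0.149 gf 30.0 F [ 0.3  0.4 -1.1] j [  39.   18.   -5.    0.  -68. -129.]
shift units now-axes [ 0.62 -5.17 -3.9 ] target-axes [ 0.63 -5.16 -3.91] turn [-0.01  0.   -0.  ]
```

Call:
{"api": "jog_arm", "payload": {"plan": "0 0 -0.9 0 0 0 1;0 0 -0.9 0 0 0 1;0 0 -0.9 0 0 0 1;0 0 -0.9 0 0 0 1;0 0 -0.9 0 0 0 1;-0.27 -0.96 0 0 0 0 1;-0.27 -0.96 0 0 0 0 1;-0.27 -0.96 0 0 0 0 1;-0.27 -0.96 0 0 0 0 1;-0.27 -0.96 0 0 0 0 1"}}

```text
time_s: 34.4
tcp_pos: [0.5694, 0.1082, 0.3446]
ee_rot: [[-1.0, 0.0, 0.0], [0.0, 1.0, -0.001], [-0.0, -0.001, -1.0]]
wrist_force: [0.3, 0.3, -0.1]
gripper_width: 0.149
gripper_force: 30.0
```

Call:
{"api": "jog_arm", "payload": {"plan": "-0.27 -0.96 0 0 0 0 1;-0.27 -0.96 0 0 0 0 1;-0.27 -0.96 0 0 0 0 1;-0.27 -0.96 0 0 0 0 1;-0.27 -0.96 0 0 0 0 1;-0.27 -0.96 0 0 0 0 1;-0.27 -0.96 0 0 0 0 1;-0.27 -0.96 0 0 0 0 1;-0.27 -0.96 0 0 0 0 1;-0.27 -0.96 0 0 0 0 1"}}

```text
time_s: 35.4
tcp_pos: [0.6369, -0.1319, 0.3448]
ee_rot: [[-1.0, 0.0, 0.0], [0.0, 1.0, -0.001], [-0.0, -0.001, -1.0]]
wrist_force: [-0.2, 0.1, 0.3]
gripper_width: 0.152
gripper_force: 30.0
```

```bash
python3 k.py 0.6589 -0.205 0.17 180
```

```text
t 35.4 tcp [ 0.6369 -0.1319  0.3448] w 0.152 gf 30.0 F [-0.2  0.1  0.3] j [  3.  22.  17.   0. -85. -93.]
shift units now-axes [-0.88 -2.91  7.  ] target-axes [-0.88 -2.92  6.99] turn [-0.01  0.   -0.  ]
```

Call:
{"api": "jog_arm", "payload": {"plan": "-0.3 -1 0 0 0 0 1;-0.3 -1 0 0 0 0 1;-0.28 -0.92 0 0 0 0 1;0 0 1 0 0 0 1;0 0 1 0 0 0 1;0 0 1 0 0 0 1;0 0 1 0 0 0 1;0 0 1 0 0 0 1;0 0 1 0 0 0 1;0 0 0.8 0 0 0 1"}}

```text
time_s: 36.4
tcp_pos: [0.6583, -0.2041, 0.1732]
ee_rot: [[-1.0, 0.0, -0.001], [0.0, 1.0, -0.001], [0.001, -0.001, -1.0]]
wrist_force: [0.0, -0.0, -1.4]
gripper_width: 0.149
gripper_force: 30.0
```

Call:
{"api": "jog_arm", "payload": {"plan": "0 0 0.2 0 0 0 1;0 0 0 0 0 0 1;0 0 0 0 0 0 1;0 0 0 0 0 0 1;0 0 0 0 0 0 1;0 0 0 0 0 0 1;0 0 0 0 0 0 1;0 0 0 0 0 0 1;0 0 0 0 0 0 1;0 0 0 0 0 0 1"}}

```text
time_s: 37.4
tcp_pos: [0.6586, -0.2042, 0.169]
ee_rot: [[-1.0, 0.0, -0.001], [0.0, 1.0, -0.002], [0.001, -0.002, -1.0]]
wrist_force: [0.7, 0.7, -0.5]
gripper_width: 0.152
gripper_force: 30.0
```

```bash
python3 k.py 0.6589 -0.205 0.155 180; python3 - <<'E'
from h import *
s,d=grab('scene');cv2.imwrite('pics/b1.png',cv2.resize(s[190:260,180:270],(720,560),interpolation=cv2.INTER_CUBIC)[:,:,::-1])
c=r.get_calibration('scene')
def proj(P):
    E=np.linalg.inv(np.array(c['extrinsics'])); q=E[:3,:3]@P+E[:3,3]; q=q*[1,-1,-1]
    return cv2.projectPoints(q.reshape(1,1,3),np.zeros(3),np.zeros(3),np.array(c['mtx']),np.array(c['distortion']))[0].ravel()
t=r.sense()['tcp_pos']
for n,P in dict(nb=[.6589,-.205,.045],wb=[.6063,-.2338,.045],tip=[t[0],t[1],t[2]-.107]).items():
    q=proj(np.array(P)); print(n,q,(q-[180,190])*8)
E
```

```text
t 37.4 tcp [ 0.6586 -0.2042  0.169 ] w 0.152 gf 30.0 F [ 0.7  0.7 -0.5] j [ -4.  30.   6.   0. -66. -86.]
shift units now-axes [-0.01 -0.03  0.56] target-axes [-0.01 -0.03  0.56] turn [-0.01 -0.   -0.  ]
nb [215.60123993 237.29026965] [284.80991945 378.3221572 ]
wb [213.63340742 222.63292288] [269.0672594  261.06338302]
tip [214.95361244 231.97867008] [279.62889954 335.82936066]
```

View pics/b1.png

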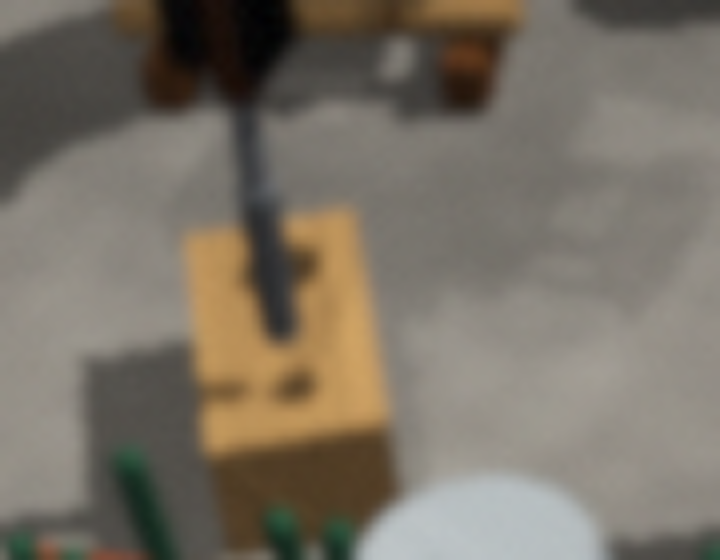

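The tip at crop (282,335) matches its projection. The bore appears at about (293,386), slightly right of and below its projection at (285,378). I'll measure that offset.

```bash
python3 - <<'E'
from h import *
z=np.load('/tmp/scene.npz');g=z['p'].astype(int).sum(2);d=z['d']
print(g[233:244,203:228])
C=cloud('scene',d);Z=C[...,2]
m=(Z>.038)&(Z<.052); m[:215]=0;m[250:]=0;m[:,:195]=0;m[:,235:]=0
m=m&(z['p'][...,0]>100)
P=onplane('scene',np.argwhere(m)[:,::-1],.045)[:,:2]; print('blk',m.sum(),cv2.minAreaRect((P*1000).astype(np.float32)))
for uv in((216.6,238.2),(217,238)): print(uv,onplane('scene',[uv],.045))
for v in (226,229,231,232,233): print(v,g[v,206:222].tolist())
E
```

```text
[[307 363 416 429 425 419 418 419 418 409 380 353 341 355 375 395 398 403
  417 442 460 466 458 439 413]
 [276 345 410 433 428 421 418 421 420 421 423 412 397 387 384 387 402 414
  425 440 456 468 458 444 412]
 [270 340 408 429 426 417 415 415 422 431 430 425 404 378 357 369 396 422
  431 437 454 462 461 448 421]
 [263 321 383 411 407 398 399 403 411 426 420 402 362 327 301 316 368 417
  429 437 455 461 459 450 429]
 [252 289 338 359 355 345 350 364 394 409 399 359 307 260 240 270 345 402
  428 436 447 461 465 450 433]
 [239 253 278 291 286 284 292 322 371 393 369 321 260 222 217 260 335 405
  429 433 443 455 461 452 432]
 [236 245 263 287 286 285 301 344 374 393 366 320 278 254 269 306 377 420
  436 433 444 454 458 453 438]
 [238 249 295 339 355 351 363 386 409 410 396 371 343 337 352 378 413 436
  437 434 442 450 458 450 437]
 [241 266 331 391 412 408 408 417 423 424 418 411 411 412 412 420 433 438
  437 431 437 446 445 434 424]
 [241 281 356 417 432 430 425 426 429 426 427 428 427 432 433 432 423 426
  423 411 409 408 401 392 375]
 [239 278 358 417 435 431 427 422 424 422 420 416 415 413 408 400 390 375
  368 354 337 331 320 305 300]]
blk 529 ((637.2788696289062, -215.95791625976562), (114.81028747558594, 55.75083541870117), 28.585800170898438)
(216.6, 238.2) [[ 0.66152029 -0.20118376  0.045     ]]
(217, 238) [[ 0.66059903 -0.2005248   0.045     ]]
226 [428, 421, 406, 385, 342, 269, 183, 141, 147, 182, 239, 313, 373, 393, 395, 407]
229 [427, 423, 419, 414, 410, 365, 280, 179, 145, 163, 225, 308, 375, 394, 388, 398]
231 [430, 428, 420, 419, 412, 393, 340, 242, 179, 185, 244, 322, 372, 394, 394, 409]
232 [434, 426, 422, 421, 415, 412, 378, 315, 259, 257, 298, 349, 383, 392, 401, 417]
233 [429, 425, 419, 418, 419, 418, 409, 380, 353, 341, 355, 375, 395, 398, 403, 417]
```

The scene view agrees with the robot at the tip and puts the bore at ≈(0.6605, -0.2025). I'm shifting by 2 mm and inserting slowly.

Call:
{"api": "jog_arm", "payload": {"plan": "-0.08 0.07 0 0 0 0 1;0 0 0.2 0 0 0 1;0 0 0.2 0 0 0 1;0 0 0.2 0 0 0 1;0 0 0.15 0 0 0 1;0 0 0.1 0 0 0 1;0 0 0.1 0 0 0 1;0 0 0.1 0 0 0 1;0 0 0 0 0 0 1;0 0 0 0 0 0 1"}}

```text
time_s: 38.45
tcp_pos: [0.6604, -0.2026, 0.1426]
ee_rot: [[-1.0, 0.0, -0.001], [0.0, 1.0, -0.002], [0.001, -0.002, -1.0]]
wrist_force: [0.7, -0.4, -1.2]
gripper_width: 0.15
gripper_force: 30.0
```

```bash
python3 k.py 0.6605 -0.2025 0.112 180
```

```text
t 38.5 tcp [ 0.6604 -0.2026  0.1426] w 0.150 gf 30.0 F [ 0.7 -0.4 -1.2] j [ -4.  32.   5.   0. -63. -86.]
shift units now-axes [-0.    0.    1.22] target-axes [-0.    0.    1.22] turn [-0.01 -0.01 -0.  ]
```

No contact force about 9 mm inside, so it has entered the bore. Continuing down.

Call:
{"api": "jog_arm", "payload": {"plan": "0 0 0.2 0 0 0 1;0 0 0.2 0 0 0 1;0 0 0.2 0 0 0 1;0 0 0.2 0 0 0 1;0 0 0.15 0 0 0 1;0 0 0.1 0 0 0 1;0 0 0.08 0 0 0 1;0 0 0 0 0 0 1;0 0 0 0 0 0 1;0 0 0 0 0 0 1"}}

```text
time_s: 39.45
tcp_pos: [0.6604, -0.2026, 0.1142]
ee_rot: [[-1.0, 0.0, -0.001], [0.0, 1.0, -0.001], [0.001, -0.001, -1.0]]
wrist_force: [-1.2, -1.5, -1.7]
gripper_width: 0.151
gripper_force: 30.0
```

Call:
{"api": "jog_arm", "payload": {"plan": "0 0 0.05 0 0 0 1;0 0 0 0 0 0 1;0 0 0 0 0 0 0.6;0 0 0 0 0 0 0.5;0 0 0 0 0 0 0.3;0 0 0 0 0 0 0.2;0 0 0 0 0 0 0.17;0 0 0 0 0 0 0.17;0 0 -0.3 0 0 0 0.17;0 0 -0.6 0 0 0 0.17"}}

```text
time_s: 40.45
tcp_pos: [0.6598, -0.2024, 0.135]
ee_rot: [[-1.0, 0.0, -0.003], [0.0, 1.0, -0.001], [0.003, -0.001, -1.0]]
wrist_force: [1.0, 0.7, 0.1]
gripper_width: 0.408
gripper_force: 0.0
```

Call:
{"api": "jog_arm", "payload": {"plan": "0 0 -0.9 0 0 0 0.17;0 0 -1 0 0 0 0.17;0 0 -1 0 0 0 0.17;0 0 -1 0 0 0 0.17;0 0 -1 0 0 0 0.17;1 0 -0.5 0 0 0 0.17;1 0 0 0 0 0 0.17;1 0 0 0 0 0 0.17;1 0 0 0 0 0 0.17;1 0 0 0 0 0 0.17"}}

```text
time_s: 41.45
tcp_pos: [0.5346, -0.2023, 0.2716]
ee_rot: [[-1.0, 0.0, 0.0], [0.0, 1.0, -0.002], [-0.0, -0.002, -1.0]]
wrist_force: [-0.4, -0.1, 0.2]
gripper_width: 0.412
gripper_force: 0.0
```

```bash
python3 - <<'E'
from m import *
s,_=grab('scene');p,d=grab('top');C=cloud('top',d);Z=C[...,2]
m=(Z>.1)&(Z<.2); m[:150]=0;m[180:]=0;m[:,:370]=0;m[:,:][:,415:]=0
print('top tip z',np.sort(Z[m])[-6:] if m.any() else None, m.sum(), C[m].mean(0) if m.any() else '')
o=np.zeros((600,800,3),np.uint8); o[:400]=cv2.resize(s[140:260,160:400],(800,400)); o[400:]=cv2.resize(p[150:250,270:470],(400,200)).repeat(2,1)
cv2.imwrite('pics/end.png',o[:,:,::-1]); print(r.sense()['tcp_pos'],r.sense()['time_s'])
E
```

```text
top tip z [0.16995352 0.17237482 0.17250288 0.17256988 0.17258567 0.17503849] 12 [ 0.66132062 -0.20470506  0.1664525 ]
[ 0.53324687 -0.20237324  0.27260855] 41.55
```

View pics/end.png

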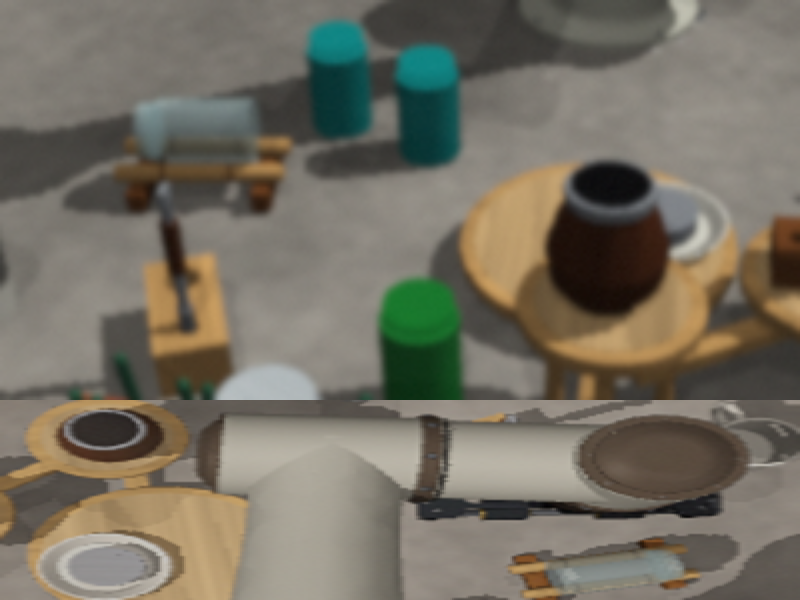

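The bombilla stands home in the narrow bore: its top is at about 0.172 m, against 0.171 m expected. The jar is on its poles and the lid is in the saucer. Handing in.

```bash
python3 -c "
from station import r
print(r.finish_job())"
```

```text
the job is handed in; nothing more can be done
None
```

I finished all three placements and handed the job in at about 41.6 s of the 72 s. The final pictures show the lid flat in the saucer, the jar on its side in the cradle and the bombilla standing home in the narrow bore, but the hand-in returned no verdict.

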